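# Clear the work board and ready the paint marker

## Task

Get ready to draw on the round white board: lift the handled paint can off it and set it down gently, upright and wholly on the round cork mat, and let go of it. Then draw the red paint marker out of the marker stand, slope it to a drawing attitude of about 45 degrees, nib lowest, and hold it still with the nib over the middle of the board and about 8 cm above it; finish while still holding it there, with the other markers, the tape roll and the jar left alone.

Things in the scene. Friction and masses are not known exactly. Their poses are not given: they have to be found in the camera images.
- can_mid (a point): paint can with lid, black with a white and yellow band, 85 mm diameter, 94 mm high, with a rigid arched handle; about 0.45 kg; it starts standing on the round board. The point is on its axis 45 mm above its underside; z up, y along the handle bar
- can_handle (a point): centre of the can's handle bar: a straight yellow bar of 14 x 14 mm section, 74 mm long along the can's y axis, level, on the can's axis 145 mm above its underside, with 44 mm free between the bar and the lid. Rigid with the can. To be pinched from above across its 14 mm. Reads with the can's axes
- board (a point): centre of the top face of the round white-painted wooden board, 160 mm diameter, 14 mm thick, on a fixed pedestal; top 60 mm above the table; z up
- mat_top (a point): centre of the top face of the round cork mat, 160 mm diameter, 5 mm thick, fixed on the table; z up
- holder: grey marker stand, a fixed block 70 mm (x) by 200 mm (y) by 60 mm high with three round wells in a row along its y, at -65, 0 and +65 mm; each 31 mm wide, 48 mm deep, open at the top. Origin at the centre of its underside; z up
- red_mid (a point): round fat paint marker, plain red barrel with a narrow white band, 26 mm diameter, 130 mm long, standing nib down in one of the three wells of the marker stand (it may be any of the three), its top 142 mm above the table, 82 mm of it above the block. The point is on its axis at mid-length, 65 mm above the nib face; z runs from nib to tail (up in the well). About 60 g. The marker to be drawn; it is grasped on the part standing out of the block
- red_nib (a point): centre of the red marker's flat nib face (14 mm wide), its lowest point in the well, on its axis 65 mm from its mid-point; starts 12 mm above the table. Same axes as the red marker
- blue_mid (a point): round fat paint marker, plain blue barrel with a narrow white band, 26 mm diameter, 130 mm long, standing nib down in one of the three wells of the marker stand (it may be any of the three), its top 142 mm above the table, 82 mm of it above the block. The point is on its axis at mid-length, 65 mm above the nib face; z runs from nib to tail (up in the well). About 60 g. To be left alone
- green_mid (a point): round fat paint marker, plain green barrel with a narrow white band, 26 mm diameter, 130 mm long, standing nib down in one of the three wells of the marker stand (it may be any of the three), its top 142 mm above the table, 82 mm of it above the block. The point is on its axis at mid-length, 65 mm above the nib face; z runs from nib to tail (up in the well). About 60 g. To be left alone
- tape_mid (a point): roll of pale tape lying flat, 90 mm diameter, 25 mm high; its centre. To be left alone
- jar_mid (a point): small jar with blue cap, 56 mm diameter, 70 mm high; its centre. To be left alone
Mind the look-alikes: they are no part of the job. What is meant by the part that bears red_mid is not grey, and is the larger of those in its own colour. What is shaped like the part that bears green_mid but grey is not meant.

How it is judged:
On the way, in this order (a step that is already met when the one before it is completed fails the run):
1. the can is lifted off the board in the fingers (z of can_mid in the frame of board above 0.055 m and contact force between can and the fingers above 0.5 N and contact force between can and stand below 0.02 N), for 0.1 s.
2. the can stands upright, wholly on the cork mat, released and at rest (horizontal distance between can_mid and mat_top below 0.038 m and z of can_mid in the frame of mat_top below 0.049 m and angle between can_mid's own z axis and vertical below 0.1 rad and contact force between can and mat above 0.5 N and contact force between can and the fingers below 0.05 N and contact force between can and the arm below 0.05 N and linear speed of can below 0.02 m/s), for 0.2 s.
3. the red marker is drawn clear of its well in the fingers (z of red_nib in the frame of holder above 0.065 m and contact force between red and the fingers above 0.5 N), for 0.1 s.
At the end, for the whole second after the job is handed in: Can upright, released, at rest on the mat, axis within 38 mm of its centre. Red marker held still, touching nothing else, nib lowest, 30 to 60 degrees from vertical, nib within 50 mm of the board's axis and 40 to 130 mm above it. Other markers, tape and jar not tipped, moved under 25 mm (all of step 2 and z of red_nib in the frame of board between 0.04 and 0.13 m and horizontal distance between red_nib and board below 0.05 m and angle between red_mid's own z axis and vertical between 0.52 and 1.05 rad and contact force between red and the fingers above 0.5 N and linear speed of red below 0.03 m/s and contact force between red and stand below 0.02 N and contact force between red and holder below 0.02 N and contact force between red and can below 0.02 N and contact force between red and blue below 0.02 N and contact force between red and green below 0.02 N and distance of each of blue_mid, green_mid, tape_mid, jar_mid from where it was at the start of the episode below 0.025 m and angle between each of blue_mid, green_mid, tape_mid, jar_mid's own z axis and vertical below 0.35 rad); the arm keeps its last pose, push and grip.
It fails at once if the can is tipped (more than 0.5 rad) (angle between can_mid's own z axis and vertical above 0.5 rad).
It fails at once if the can is dropped or slammed down (over 0.5 m/s within 25 mm of the table-top) (height (world z) of can_mid below 0.07 m and linear speed of can above 0.5 m/s).
It fails at once if another marker, the tape roll or the jar is moved by more than 25 mm or tipped (distance of any of blue_mid, green_mid, tape_mid, jar_mid from where it was at the start of the episode above 0.025 m or angle between any of blue_mid, green_mid, tape_mid, jar_mid's own z axis and vertical above 0.35 rad).
It also fails if it takes over 64 s, if anything falls off the work surface, if the arm or the gripper's body presses on something with over 40 N, if the wrist force passes 120 N, or if a joint passes its speed limit or range.

## Robot

A 6-joint arm with a two-finger parallel gripper is mounted at the origin on the work surface. World frame = base frame: x ahead of the robot, y to its left, z up, the work surface at z = 0. Lengths are in m, angles in rad, forces in N, time in s.
With the tool pointing down it reaches from about 0.3 to 0.825 m from the base axis. Payload 5.4 kg.
Tool frame: the origin (TCP) lies at the very end of the fingers, on their centre line; the grasp point (between the pads) lies 19 mm behind it; z points along the fingers, y is the line along which they close (so a half turn about z gives the same grasp; the last joint's range is limited). The gripper opens to 92 mm and grips with 3 to 60 N. Pads are 20 mm wide; open, the fingers measure 128 mm over their backs; the gripper's body (75 mm by 189 mm) begins 69 mm behind the grasp point.
Start: joints at [1.112, 0.158, 1.597, -0, 1.386, -0.21], TCP at [0.142, 0.557, 0.215] pointing down, gripper open.
Joint ranges: [-2.91, 2.91], [-0.94, 2.29], [0.18, 2.7], [-1.29, 4.43], [0.17, 2.64], [-3, 3]. Speed limits (rad/s): [2.57, 2.57, 3.14, 3.14, 3.14, 3.14].

## Interface

Orientations are given as a rotation vector (axis times angle).
In Python, from workcell import bot gives the robot as it stands. Calls block until the motion is done:
- bot.goto(position, orientation): joint-space move of the TCP to a pose.
- bot.line_to(position, rot=None, max_speed=0.15): straight line of the TCP; rot=None keeps the orientation; max_speed is the mean speed in m/s.
- bot.set_joints(angles): joint-space move.
- bot.set_gripper(opening, newtons=None): opening from 0.0 (shut) to 1.0 (fully open); newtons is the grip in N (None keeps the last); returns when the fingers have stopped.
- bot.hold(seconds).
- bot.inverse_kinematics(position, orientation): joint angles nearest the present ones, or None.
- bot.read_camera(name): name is "scene" or "top" or "wrist"; returns a dict with "pixels" (384x512x3 uint8, blue, green, red), "fx", "fy", "cx", "cy" (pixels), "R" (3x3) and "t" (3): a world point X has camera coordinates R X + t. Camera axes: x right, y down, z forward; pixel columns grow to the right and rows downward; lengths in m; the calibration is good to about 2 mm. A picture is of the moment at which its call begins. There is no depth.
A pose or a line that the arm cannot do raises bot.MotionError and nothing moves.
- bot.job_done(): hands the job in; it is judged then, once.
Readings, each from a call of its own:
- bot.current_clock(): time.
- bot.current_joints(): joint angles.
- bot.current_joint_vel(): joint speeds.
- bot.current_effort(): joint torques, N m.
- bot.current_ee_pos(): TCP position.
- bot.current_tool_rot(): TCP orientation.
- bot.current_contact_force(): force on the tool from outside, world axes, zero at the start.
- bot.current_ft_torque(): the same for the moment, N m.
- bot.current_opening(): opening from 0.0 (shut) to 1.0 (fully open).
- bot.current_grip_force(): force on a finger pad.
Only numpy, scipy, OpenCV 4.12 (cv2) and the standard library are available. Lean on these libraries where they do the work, as an engineer would, in place of code of your own. Each camera call takes 0.05 s, during which the arm holds its last target. There are 200 camera calls.

## Working session

There is one attempt and no reset: what is moved stays moved. The work goes in short steps, each a Python script; the robot and the scene stay as the last script left them, time stands still between calls to the robot, and variables do not carry over. Pictures are saved under pics/ and viewed, at most 10 in all, crops included, and the job is handed in when it is done.

```bash
mkdir -p pics; ls; python3 - <<'E'
from workcell import bot
import cv2,numpy as np
for n in("scene","top"):
    c=bot.read_camera(n); cv2.imwrite(f"pics/{n}0.png",c["pixels"])
    print(n,c["fx"],c["fy"],c["cx"],c["cy"],np.round(c["R"],4).tolist(),np.round(c["t"],4).tolist())
E
```

```text
pics
scene 487.3159939430394 487.3159939430394 259.38859968871236 187.2777432642444 [[-0.4538, 0.8911, -0.0034], [0.4845, 0.2435, -0.8402], [-0.7479, -0.3829, -0.5423]] [0.2772, -0.1645, 1.6588]
top 369.9286957014461 369.9286957014461 254.4279141918316 192.1658374530139 [[0.0284, -0.9989, 0.0361], [-0.997, -0.0309, -0.0705], [0.0716, -0.034, -0.9969]] [-0.0496, 0.6129, 0.9627]
```

View pics/scene0.png

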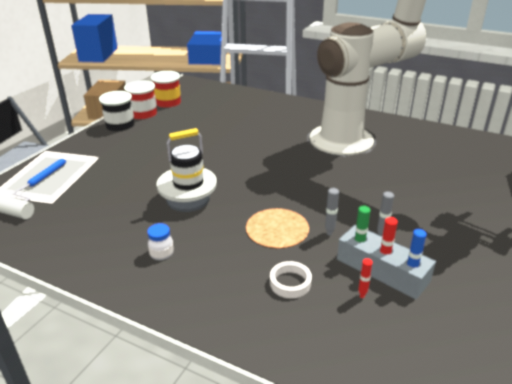

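View pics/top0.png

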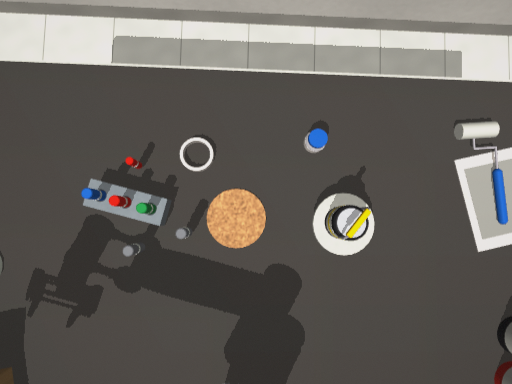

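The views show these candidates:
- **Red:** the fat marker in the middle well (top 117,201; scene 389,235) and a smaller red one standing loose on the table (top 133,162; scene 366,278). I choose the one in the well, because it is larger.
- **Grey look-alikes:** top (183,233) and (131,250).
- **Can on the board:** the only one with a handle is at top (350,222). The other cans are far off.
- **Mat:** top (237,218).

Next I measure these and check the choice in one close crop.

```bash
cat > h.py <<'E'
from workcell import bot
import cv2,numpy as np
from scipy.spatial.transform import Rotation as Ro
def pix2w(c,u,v,z):
    d=c["R"].T@np.array([(u-c["cx"])/c["fx"],(v-c["cy"])/c["fy"],1]); o=-c["R"].T@c["t"]
    return o+d*(z-o[2])/d[2]
def w2pix(c,X):
    p=c["R"]@np.array(X)+c["t"]; return np.array([c["fx"]*p[0]/p[2]+c["cx"],c["fy"]*p[1]/p[2]+c["cy"]])
def blobs(m,amin=25):
    n,l,s,ce=cv2.connectedComponentsWithStats(m.astype(np.uint8))
    return [(s[i,4],ce[i],np.argwhere(l==i)[:,::-1]) for i in range(1,n) if s[i,4]>=amin]
def hsv(c): return cv2.split(cv2.cvtColor(c["pixels"],cv2.COLOR_BGR2HSV))
def down(yaw): # tool z down, tool y axis at angle yaw in the xy plane
    y=np.array([np.cos(yaw),np.sin(yaw),0]); z=np.array([0,0,-1.]); return np.column_stack([np.cross(y,z),y,z])
rv=lambda R:Ro.from_matrix(R).as_rotvec()
E
python3 - <<'E'
from h import *
c=bot.read_camera("top");h,s,v=hsv(c)
cols={'red':((h<6)|(h>174))&(s>150)&(v>80),'yellow':(h>20)&(h<34)&(s>150)&(v>100),'orange':(h>6)&(h<20)&(s>100)&(v>90),
'green':(h>45)&(h<80)&(s>150)&(v>50),'blue':(h>105)&(h<125)&(s>150)&(v>70),'white':(s<40)&(v>150)}
Z={'red':.142,'yellow':.205,'orange':.005,'green':.142,'blue':.142,'white':.06}
for k,m in cols.items():
    m=m.copy();m[:75]=0
    for a,ce,p in blobs(m):
        r=cv2.minAreaRect(p.astype(np.float32)); (hc,hr)=cv2.minEnclosingCircle(p.astype(np.float32))
        print(k,a,ce.round(1),np.round(r[0],1),np.round(r[1],1),round(r[2]),'circ',np.round(hc,1),round(hr,1),'w',pix2w(c,*ce,Z[k]).round(3)[:2],pix2w(c,*hc,Z[k]).round(3)[:2])
        if k=='yellow':
            q=cv2.boxPoints(r);w=np.array([pix2w(c,*x,.205)[:2] for x in q]);print(w.round(3).tolist())
im=c["pixels"];a=cv2.resize(im[120:280,70:270],None,fx=4,fy=3.75,interpolation=cv2.INTER_CUBIC)
cv2.imwrite("pics/crop1.png",a)
m=cv2.inRange(cv2.cvtColor(im,cv2.COLOR_BGR2HSV),(95,30,60),(125,130,200))
for a,ce,p in blobs(m[150:250,60:200],150): print('holder',a,ce+[60,150],cv2.minAreaRect((p+[60,150]).astype(np.float32)))
E
```

```text
red 83 [130.6 161.2] [130.8 161.4] [11.6  8. ] 27 circ [131. 161.] 6.1 w [0.669 0.263] [0.669 0.262]
red 143 [116.8 200.6] [117.  200.5] [ 9. 16.] 90 circ [117. 201.] 8.2 w [0.576 0.289] [0.575 0.289]
red 40 [496.6 379.6] [496.5 379. ] [8. 5.] 90 circ [497. 379.] 4.5 w [ 0.189 -0.599] [ 0.19  -0.601]
yellow 217 [358.1 222.8] [358.2 222.8] [ 6.5 33.8] 38 circ [358.5 223. ] 16.9 w [ 0.541 -0.253] [ 0.541 -0.254]
[[0.516, -0.225], [0.575, -0.27], [0.567, -0.281], [0.508, -0.236]]
orange 2794 [235.8 217.9] [236.  217.5] [59. 58.] 90 circ [235.8 217.9] 30.0 w [0.544 0.016] [0.545 0.016]
green 116 [143.1 207.6] [143.  207.5] [ 9. 14.] 90 circ [143. 208.] 7.0 w [0.562 0.229] [0.561 0.229]
blue 294 [317.6 137.7] [317.8 137.9] [18.3 18.8] 27 circ [317.5 137.8] 9.8 w [ 0.74  -0.174] [ 0.74  -0.174]
blue 520 [499.7 196.1] [499.6 196. ] [54.7  9.8] 83 circ [499.5 196. ] 27.4 w [ 0.614 -0.615] [ 0.615 -0.615]
blue 162 [ 89.8 193.3] [ 90. 193.] [10. 18.] 90 circ [ 90. 194.] 9.1 w [0.591 0.352] [0.59  0.351]
blue 31 [103.  195.3] [103.  195.4] [4.1 8.5] 14 circ [101.5 195. ] 4.3 w [0.587 0.321] [0.
[... 490 characters left out ...]
8  8.2] 18 circ [ 95.  183.9] 6.3 w [0.62  0.376] [0.62  0.373]
white 1035 [129.1 205.7] [124.6 201.8] [79.1 26.8] 15 circ [124.5 202. ] 41.5 w [0.567 0.285] [0.576 0.297]
white 1628 [339.8 226.2] [343.5 224.5] [61. 61.] 90 circ [343.3 223.7] 31.3 w [ 0.531 -0.252] [ 0.537 -0.261]
white 394 [347.  219.3] [346.2 218.9] [17.  28.6] 36 circ [350.6 222.1] 14.5 w [ 0.549 -0.27 ] [ 0.542 -0.28 ]
white 82 [360.1 230. ] [360.5 230.2] [ 5. 20.] 39 circ [359. 229.] 10.0 w [ 0.522 -0.304] [ 0.525 -0.302]
white 50 [180.4 233.1] [180.5 233.5] [7. 7.] 90 circ [180.5 233.1] 4.0 w [0.502 0.154] [0.502 0.154]
white 50 [127.4 250.4] [127.5 250.5] [7. 7.] 90 circ [127.5 250.5] 3.8 w [0.456 0.284] [0.455 0.283]
```

View pics/crop1.png

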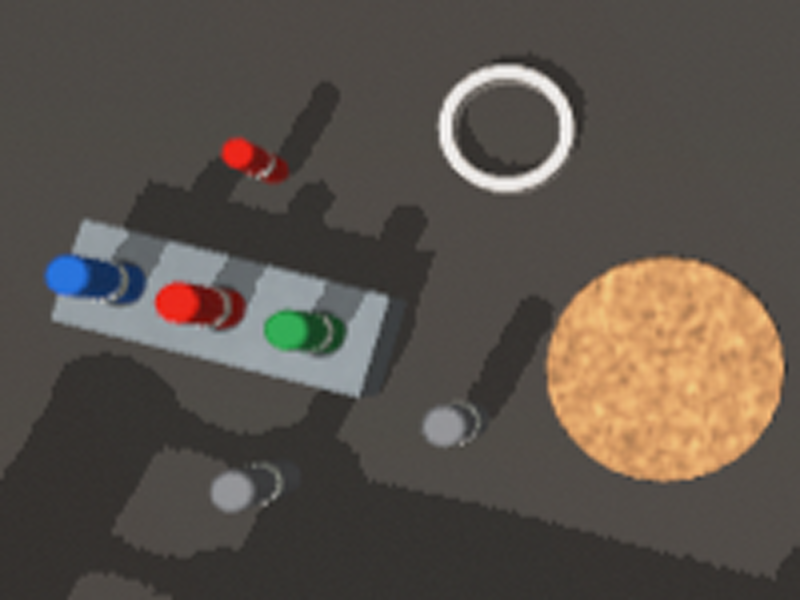

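The crop confirms it: the fat red marker sits in the middle well (top disc at crop 181,302, px 115,200), and the loose small red one stands clear at crop (238,152). Now I go above the can and look with the wrist camera.

```bash
python3 - <<'E'
from h import *
p=bot.current_ee_pos(); print(p, bot.current_clock())
bot.line_to([p[0],p[1],0.33],max_speed=.2)
best=None
for yaw in np.radians([52.7,-127.3]):
    q=bot.inverse_kinematics([.541,-.254,.32],rv(down(yaw))); print(np.degrees(yaw),q)
    if q is not None and (best is None or abs(q[5])<abs(best[0][5])): best=(q,yaw)
bot.goto([.541,-.254,.32],rv(down(best[1])))
print(bot.current_clock(),best[1])
c=bot.read_camera("wrist");cv2.imwrite("pics/w1.png",c["pixels"])
h,s,v=hsv(c)
for a,ce,p in blobs((h>20)&(h<34)&(s>150)&(v>90),60):
    r=cv2.minAreaRect(p.astype(np.float32));w=np.array([pix2w(c,*x,.212)[:2] for x in cv2.boxPoints(r)])
    print(a,np.round(r[0],1),np.round(r[1],1),'ctr',w.mean(0).round(4),w.round(3).tolist())
E
```

```text
[0.14138955 0.55685446 0.21385534] 0.15
52.7 [-0.64093856  0.17055583  1.37773392  0.          1.5933029  -1.56072708]
-127.3 [-0.64093856  0.17055583  1.37773392  0.          1.5933029   1.58086558]
4.0417 0.9197885158010117
896 [257. 186.] [72. 14.] ctr [ 0.5398 -0.2516] [[0.507, -0.235], [0.515, -0.224], [0.573, -0.268], [0.564, -0.279]]
```

View pics/w1.png

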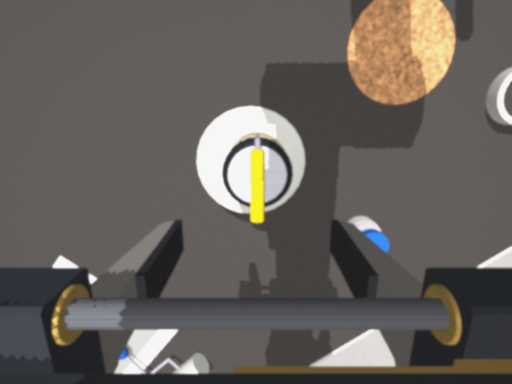

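The bar is centred and aligned at px (257,186), giving (0.540, -0.252). I grasp it, lift, and carry it to the mat.

```bash
python3 - <<'E'
from h import *
bot.line_to([.540,-.252,.186],max_speed=.12)
bot.set_gripper(0.0,30)
print(bot.current_opening()*92,bot.current_grip_force(),bot.current_ee_pos())
bot.line_to([.540,-.252,.30],max_speed=.1); bot.hold(.2)
print(bot.current_opening()*92,bot.current_grip_force(),bot.current_contact_force(),bot.current_clock())
bot.line_to([.5445,.016,.30],max_speed=.15)
bot.line_to([.5445,.016,.136],max_speed=.1); bot.hold(.2)
f0=bot.current_contact_force()[2]; z=.136
while z>.124:
    z-=.001; bot.line_to([.5445,.016,z],max_speed=.03)
    f=bot.current_contact_force()[2]
    if f-f0>2: break
print('z',z,f0,f,bot.current_clock())
c=bot.read_camera("scene");cv2.imwrite("pics/s2.png",c["pixels"][60:300,130:450])
E
```

```text
14.042579717540589 29.99989002943039 [ 0.54009247 -0.25182402  0.18595855]
13.476691640599114 29.999257028102875 [-0.84854509 -0.17969133 -3.46374097] 8.0083
z 0.13 -3.9282248331774725 4.424423055737409 13.4333
```

View pics/s2.png

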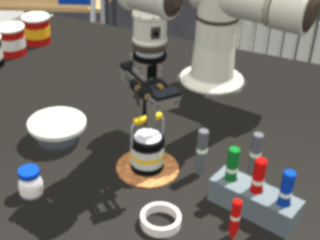

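The can stands on the mat (crop 148,165). I release it, retreat, recheck the board and can, and go above the red marker.

```bash
python3 - <<'E'
from h import *
bot.set_gripper(.6); bot.hold(.2)
bot.line_to([.5445,.016,.33],max_speed=.12)
c=bot.read_camera("top");h,s,v=hsv(c)
m=(s<40)&(v>150);m[:75]=0
for a,ce,p in blobs(m,800): print('white',a,pix2w(c,*ce,.06)[:2].round(3),np.round(cv2.minAreaRect(p.astype(np.float32))[1]))
yaws=[np.radians(-13.3),np.radians(166.7)]
P=[.576,.292,.30]
qs=[(abs(bot.inverse_kinematics(P,rv(down(y)))[5]),y) for y in yaws]; print(qs)
y=min(qs)[1]
bot.goto(P,rv(down(y)))
c=bot.read_camera("wrist");cv2.imwrite("pics/w3.png",c["pixels"])
h,s,v=hsv(c)
for k,mm in {'red':((h<6)|(h>174)),'green':(h>45)&(h<80),'blue':(h>105)&(h<125)}.items():
    for a,ce,p in blobs(mm&(s>130)&(v>70),80): print(k,a,ce.round(1),p.min(0),p.max(0),pix2w(c,*ce,.142)[:2].round(4))
print(bot.current_clock(),y, w2pix(c,[.576,.292,.142]))
E
```

```text
white 4345 [ 0.641 -0.635] [129.  57.]
white 1444 [0.562 0.188] [20. 85.]
white 6995 [0.536 0.044] [92. 78.]
white 833 [0.571 0.304] [70. 27.]
white 1449 [ 0.506 -0.098] [19. 84.]
white 3007 [ 0.537 -0.261] [62. 61.]
white 1013 [0.2   0.256] [19. 62.]
white 1560 [0.16  0.089] [ 34. 117.]
[(np.float64(0.5145677989552322), np.float64(-0.23212879051524585)), (np.float64(2.627024854634561), np.float64(2.909463863074547))]
red 286 [333.7 157.9] [324 150] [344 167] [0.6648 0.2932]
red 440 [255.8 168.9] [246 156] [266 181] [0.5771 0.3011]
green 469 [255.6 220.1] [246 205] [265 234] [0.5627 0.2411]
blue 162 [256.5 111.6] [245 101] [267 123] [0.5922 0.3617]
17.7917 -0.23212879051524585 [256.68877496 176.74208603]
```

View pics/w3.png

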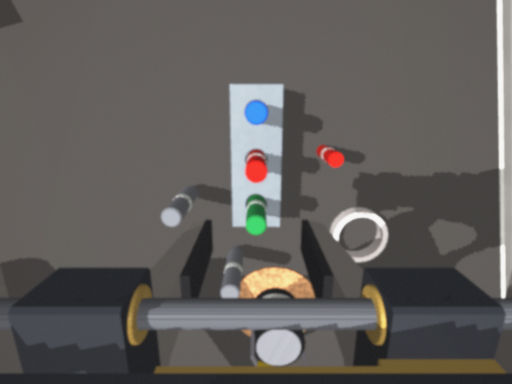

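The red disc is at (256,171), midway across the block, with the fingers straddling clear of the neighbours. I grasp it, draw it out, and plan the sloped pose.

```bash
python3 - <<'E'
from h import *
c=bot.read_camera("wrist");P=pix2w(c,256,171,.142);print(P)
bot.line_to([P[0],P[1],.16],max_speed=.12)
bot.line_to([P[0],P[1],.095],max_speed=.06)
bot.set_gripper(0.0,25)
print(bot.current_opening()*92,bot.current_grip_force())
bot.line_to([P[0],P[1],.31],max_speed=.1);bot.hold(.2)
print(bot.current_opening()*92,bot.current_grip_force(),bot.current_clock())
q0=bot.current_joints();print(q0)
N=np.array([.537,-.261,.142]);res=[]
for az in np.radians(range(-180,180,20)):
    tz=np.array([np.cos(az),np.sin(az),-1])/2**.5
    y0=np.array([-np.sin(az),np.cos(az),0]);x0=np.cross(y0,tz)
    for g in np.radians(range(-180,180,30)):
        y=np.cos(g)*y0+np.sin(g)*x0; R=np.column_stack([np.cross(y,tz),y,tz])
        q=bot.inverse_kinematics(N-.083*tz,rv(R))
        if q is not None: res.append((np.abs(np.array(q)-q0)[1:].max(),round(np.degrees(az)),round(np.degrees(g)),np.round(q,2).tolist()))
res.sort(key=lambda r:r[0])
for r in res[:8]: print(r)
E
```

```text
[0.57687209 0.29850159 0.142     ]
25.449408317772694 24.998684809984297
25.469854076551666 24.998298660002547 23.4417
[ 2.91853649e-01  3.11397574e-01  1.23162314e+00 -1.51564058e-05
  1.59891091e+00  5.23989535e-01]
(np.float64(0.5216378446085594), 100, 120, [-0.9, 0.83, 0.9, 0.4, 2.1, 0.05])
(np.float64(0.5216378446085603), 100, 90, [-0.9, 0.83, 0.9, 0.4, 2.1, 0.58])
(np.float64(0.5285350109680096), 80, 120, [-1.0, 0.64, 1.19, 0.53, 1.9, 0.24])
(np.float64(0.52853501096801), 80, 90, [-1.0, 0.64, 1.19, 0.53, 1.9, 0.76])
(np.float64(0.5774078380116123), 100, 60, [-0.9, 0.83, 0.9, 0.4, 2.1, 1.1])
(np.float64(0.5948370315945335), -160, 0, [-0.35, 0.91, 0.78, -0.53, 2.05, 0.77])
(np.float64(0.5948370315945344), -160, 30, [-0.35, 0.91, 0.78, -0.53, 2.05, 0.25])
(np.float64(0.6388557928181495), -140, -30, [-0.26, 0.72, 1.07, -0.64, 1.82, 1.13])
```

```bash
python3 - <<'E'
from h import *
az,g=np.radians([80,90]);N=np.array([.537,-.261,.142])
tz=np.array([np.cos(az),np.sin(az),-1])/2**.5
y0=np.array([-np.sin(az),np.cos(az),0]);y=np.cos(g)*y0+np.sin(g)*np.cross(y0,tz)
R=rv(np.column_stack([np.cross(y,tz),y,tz])); T=N-.083*tz
print(bot.inverse_kinematics(T+[0,0,.1],R))
bot.line_to([.54,-.26,.34],max_speed=.15)
bot.goto(T+[0,0,.1],R)
bot.line_to(T,max_speed=.08);bot.hold(.5)
print(bot.current_opening()*92,bot.current_grip_force(),bot.current_ee_pos(),T,bot.current_clock())
a=bot.read_camera("scene");b=bot.read_camera("top")
for n,c in(("scene",a),("top",b)): print(n,w2pix(c,N),w2pix(c,N-.13*tz),w2pix(c,[.537,-.261,.06]))
cv2.imwrite("pics/f.png",np.hstack([cv2.resize(a["pixels"][80:300,100:450],None,fx=1.14,fy=1.14),cv2.resize(b["pixels"][130:320,180:420],(400,251))]) if (a["pixels"][80:300,100:450].shape[0]*1.14//1)==251 else a["pixels"])
cv2.imwrite("pics/f_top.png",b["pixels"])
E
```

```text
[-1.00461345  0.56697967  1.09525691  0.56554222  2.04326585  0.85515677]
25.15454131934713 24.99821872104576 [ 0.52681552 -0.31881319  0.20072541] [ 0.52680861 -0.31879823  0.20068986] 30.3917
scene [183.42826636 154.10841772] [155.0937121  113.18355895] [186.0805223  180.56762131]
top [353.0294319  224.36818028] [408.70391189 233.88762299] [343.39362005 223.84944544]
```

View pics/f.png

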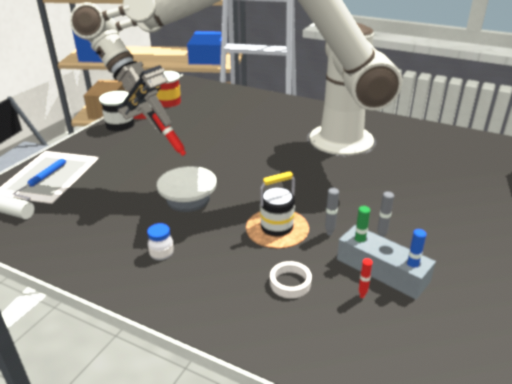

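View pics/f_top.png

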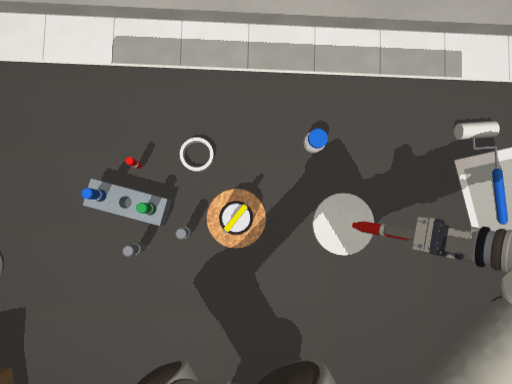

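The nib shows at scene (183,153) and top (354,226), against predicted (183,154) and (353,224). The can is centred on the mat and everything else is in place, so I hand in.

```bash
python3 -c "
from workcell import bot
print(bot.job_done())"
```

```text
the job is handed in; nothing more can be done
None
```

I handed the job in at about 30 s: the can stands released on the cork mat, and the arm holds the red marker at 45° with its nib about 8 cm above the middle of the board; the last pictures showed nothing else moved, but no verdict came back.

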